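# Start a cycle on the ultrasonic cleaner

## Robot

A 6-joint arm with a two-finger parallel gripper is mounted at the origin on a cart in front of the work surface, level with it; the furniture and walls round the work are solid. World frame = base frame: x ahead of the robot, y to its left, z up, the work surface at z = 0. Lengths are in m, angles in rad, forces in N, time in s.
With the tool pointing down it reaches from about 0.35 to 0.85 m from the base axis. Payload 8.1 kg.
Tool frame: the origin (TCP) lies on the centre line of the jaws, within the pads' length; the fingertips stand robot.tip_reach ahead of it and the grasp point (between the pads) lies 5 mm behind it (robot.tip_reach is the distance from the TCP to the fingertips, in m); z points along the fingers, y is the direction in which the jaws open and shut (so a half turn about z gives the same grasp; the last joint's range is limited). The gripper opens to 93 mm and grips with 3 to 60 N. Pads are 15 mm wide; open, the fingers measure 128 mm over their backs; the gripper's body (75 mm by 188 mm) begins 65 mm behind the grasp point.
Start: joints at [1.183, 0.13, 1.488, -0, 1.523, -0.085], TCP at [0.179, 0.573, 0.233] pointing down, gripper open.
Joint ranges: [-2.96, 2.96], [-0.89, 2.26], [0.02, 2.5], [-1.34, 4.48], [0, 2.73], [-2.66, 2.66]. Speed limits (rad/s): [2.39, 2.39, 2.79, 3.14, 3.14, 3.14].

## Interface

Orientations are given as a rotation vector (axis times angle).
In Python, from plant import sensors, read_camera, robot gives the robot as it stands.
- The arm moves only by the tool play_rows, never from a script. Its argument "series" is a list that holds one entry, the list of rows, each a list of 5 numbers: the closure, from -1 (fully open) to 1 (shut), then the shift along the world's x, y, z in m, then the turn about the world's z in rad. A call has 1 to 8 rows; each row is the pose to reach, as a shift and turn from the pose commanded when the call began; what a row does not reach only later rows make up. A row lasts 1/10 s, in which the tool goes at most 50 mm and 8.59 degrees, less where a joint would pass 70% of its speed; a pose out of reach is approached as far as the arm can. A call with a gripper value outside its range is refused whole. The fingers move at their own pace and stop on an object; "force" is the grip in N (left out, the last holds). Time passes only in rows, so rows that repeat a pose let the fingers close. It gives the time, the measured TCP pose, the force and the opening at its end, in the units of the state.
- sensors.read_state(): the state, without advancing time (a new reading comes with each control period).
- read_camera(name): name is "scene" or "side" or "wrist"; returns a dict with "color" (420x560x3 uint8, red, green, blue), "range_z" (420x560 float32, m along the optical axis (not along the pixel's ray), 0 where there is no reading), "intrinsics" (3x3 intrinsics, pixels), "rvec" (rotation vector, rad) and "tvec" (3), from world to camera coordinates, as OpenCV has them. Camera axes: x right, y down, z forward; pixel columns grow to the right and rows downward; lengths in m; the calibration is good to about 2 mm. A picture is of the moment at which its call begins.
- robot.close_job(): hands the job in, once; it reports no verdict.
The state is a dict: "t": time; "q": joint angles; "dq": joint speeds; "joint_torque": joint torques, N m; "tool_pos": TCP position; "orientation": TCP orientation; "force": force on the tool from outside, world axes, zero at the start; "wrist_torque": the same for the moment, N m; "opening": finger opening in m.
Only numpy, scipy, OpenCV 4.12 (cv2) and the standard library are available. Lean on these libraries where they do the work, as an engineer would, in place of code of your own. Each camera call takes 0.05 s, during which the arm holds its last target.

## Task

Start a cycle on the ultrasonic cleaner by pressing with the fingertips, in this order: first press the raised end of the wide rocker on the switch block fully down, then press the cleaner's long bar key fully in (it stays in), and last press its large round key fully down and let it spring back up. Do not operate the narrow rocker or the small round key, and do not pick up or shift the switch block or anything else standing there.

Things in the scene. Friction and masses are not known exactly. Their poses are not given: they have to be found in the camera images.
- cleaner: Fixed ultrasonic cleaner, white, 150 x 246 mm, right of centre; origin on the worktop under its middle, x to its rear, y to its left. Grey key deck 55 mm high along its front (robot side); the tank part behind begins 30 mm behind the key centres, its lid handle 94 mm high. Three white keys in black bezels, 70 mm apart, in a row 45 mm in front of the origin; their order varies.
- bar_key_top (a point): Centre of the top of the long bar key: oblong, 46 mm along the row by 16 mm, top 12 mm above the deck (67 mm above the worktop) when out. Moves with the key.
- bar_key (a joint): Travel of the bar key, m: 0 out, 0.006 fully in. Has no spring: about 4 N moves it and it stays where it is left.
- large_key_top (a point): Centre of the top of the large round key: 36 mm diameter, top 12 mm above the deck (67 mm above the worktop) when out. Moves with the key.
- large_key (a joint): Travel of the large round key, m: 0 out, 0.006 fully down. A spring brings it back: 2 N starts it, 5 N takes it fully down.
- small_key_top (a point): Centre of the top of the small round key, not to be pressed: 16 mm diameter, top 12 mm above the deck when out.
- small_key (a joint): Travel of the small round key, m: 0 out, 0.006 fully in; stays where it is left.
- switch_block: Loose white switch block, 100 x 110 mm, top 34 mm above the worktop, 0.6 kg, left of centre; origin on the worktop under its middle, x along the rockers away from the end to press, y toward the wide rocker. Grey rockers lie along x, wide one at y = +25 mm, narrow one at -30 mm. Behind it stands the steriliser, 0.46 m high, door face at world x = 0.59 from y = -0.08 to 0.42.
- wide_rocker_end (a point): Point to press on top of the wide rocker's raised end, 14 mm from the pivot to the block's -x (robot side); 43 mm above the worktop at the start, 38 mm when fully down; moves with the rocker. Rocker 26 mm wide, 48 mm long, two flat halves in a shallow V; the raised half slopes 0.32 rad up to a tip 46 mm high, and lies level, 4 mm above the block, when pressed.
- wide_rocker (a joint): Angle of the wide rocker, rad: 0 with the end to press up (off), 0.32 with it fully down (on). About 4 N at the end moves it; it stays where it is left.
- narrow_rocker_end (a point): The same point on the narrow rocker (12 mm wide), not to be operated.
- narrow_rocker (a joint): Angle of the narrow rocker, rad: 0 with the end toward the robot up, 0.32 with it down.
- cup: White hourglass-shaped cup, 42 mm diameter, 32 mm high, loose, left of the cleaner's front; origin at the centre of its underside. Bystander.
- brush: White nail brush, 36 x 98 mm, 32 mm high, loose, left of the switch block; origin at the centre of its underside. Bystander.
There are look-alikes about, which are no part of the job. Of the things like the switch_block, leave any that is green; of the rest the larger one is meant.

How it is judged:
By the outcome, as a careful person would: the job done as asked, in the order asked, and still so for the second after the job is handed in, with the robot touching nothing.
It also fails if it takes over 51 s, if anything falls off the work surface, if the arm or the gripper's body presses on something with over 40 N, if the wrist force passes 120 N, or if a joint passes its speed limit or range.

## Working session

There is one attempt and no reset: what is moved stays moved. The work goes in short steps, Python scripts to look and compute and a tool call to move; the robot and the scene stay as the last step left them, time stands still between calls to the robot, and variables do not carry over. Pictures are saved under pics/ and viewed, and the job is handed in when it is done.

Besides the shell and the picture viewer there is one more tool, called after "Request:" as name([rows], argument=value, ...), one row to a line, values as JSON. play_rows: Moves the arm, as the interface text tells. Its arguments: {"type":"object","properties":{"series":{"type":"array","items":{"type":"array","items":{"type":"array","items":{"type":"number"}}}},"force":{"type":"number"}},"required":["series"]}

```bash
ls; mkdir -p pics; python3 - <<'E'
from plant import sensors, read_camera, robot
import cv2
s=sensors.read_state(); print(s, robot.tip_reach)
for n in ["scene","side","wrist"]:
    c=read_camera(n); cv2.imwrite(f"pics/{n}0.png",c["color"][:,:,::-1]); print(n,c["intrinsics"].tolist(),c["rvec"],c["tvec"])
    import numpy as np; np.savez(f"pics/{n}0.npz",**c)
E
```

```text
pics
{'t': 0.0, 'q': array([ 1.18260024e+00,  1.31133210e-01,  1.48928569e+00,  2.29874914e-05,
        1.52299462e+00, -8.53778938e-02]), 'dq': array([-5.22061574e-04,  8.31003049e-04, -1.49334323e-04, -8.79368075e-04,
       -4.51096661e-05,  3.29494060e-04]), 'joint_torque': array([ 3.71296517e-05, -5.59846795e+01, -4.91754448e+01,  7.68158538e-02,
        3.55093216e-02, -1.29884670e-04]), 'tool_pos': array([0.17867793, 0.57220711, 0.23160061]), 'orientation': array([-4.73784128e-01, -3.10520555e+00,  2.77153401e-03]), 'force': array([ 0.22100804,  0.485086  , -0.39655687]), 'wrist_torque': array([-0.03421845, -0.01805414,  0.0093222 ]), 'opening': 0.09327175699181346} 0.014
scene [[473.6863474243994, 0.0, 278.80270895860207], [0.0, 473.6863474243994, 211.16847743848012], [0.0, 0.0, 1.0]] [ 2.22143941 -0.78687637  0.3606541 ] [-0.38542874  0.26646904  0.99532563]
side [[467.54562774940746, 0.0, 283.67141938275216], [0.0, 467.54562774940746, 217.51796594417596], [0.0, 0.0, 1.0]] [ 2.00228452 -0.38619272  0.25572062] [-0.45409882  0.15846654  1.0146464 ]
wrist [[306.0447164268315, 0.0, 279.699312057635], [0.0, 306.0447164268315, 212.5336537028818], [0.0, 0.0, 1.0]] [-2.32593393 -1.70969857 -0.25502941] [-0.59895392 -0.03484055  0.39351693]
```

View pics/scene0.png

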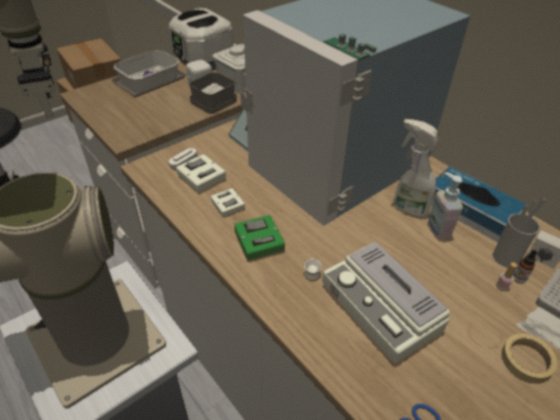

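View pics/side0.png

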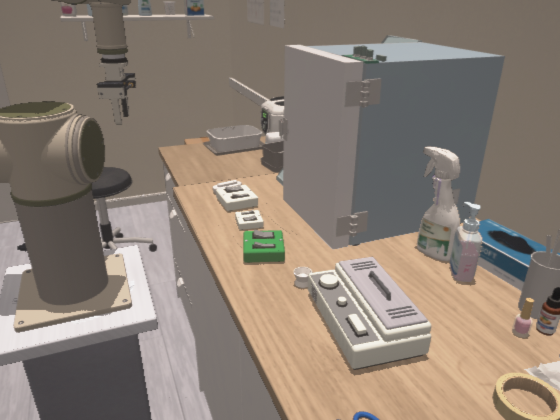

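View pics/wrist0.png

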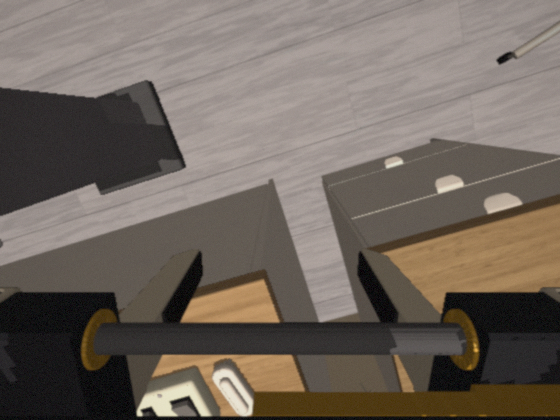

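The scene picture shows the white switch block at about (201,171) with the brush at (183,157). A smaller white look-alike is at (228,202) and a green one at (260,237). On the cleaner, the large key is at (347,279), the small key at (368,300) and the bar key at (391,325), with the cup at (313,268). I'll zoom in on these next.

```bash
cat > h.py <<'E'
import numpy as np, cv2
def load(f): return dict(np.load(f))
def ray(c,uv,z):
    R,_=cv2.Rodrigues(c["rvec"]); t=c["tvec"].reshape(3)
    d=R.T@np.linalg.inv(c["intrinsics"])@np.array([uv[0],uv[1],1.]); o=-R.T@t
    return o+d*(z-o[2])/d[2]
def proj(c,p):
    return cv2.projectPoints(np.array(p,float).reshape(-1,1,3),c["rvec"],c["tvec"],c["intrinsics"],None)[0].reshape(-1,2)
def tri(c1,u1,c2,u2):
    A=[];
    P=[]
    for c in(c1,c2):
        R,_=cv2.Rodrigues(c["rvec"]);P.append(c["intrinsics"]@np.c_[R,c["tvec"].reshape(3)])
    X=cv2.triangulatePoints(P[0],P[1],np.array(u1,float).reshape(2,1),np.array(u2,float).reshape(2,1));return (X[:3]/X[3]).ravel()
def cloud(c):
    R,_=cv2.Rodrigues(c["rvec"]); t=c["tvec"].reshape(3)
    v,u=np.mgrid[:420,:560]; K=c["intrinsics"];z=c["range_z"]
    p=np.stack([(u-K[0,2])/K[0,0]*z,(v-K[1,2])/K[1,1]*z,z],-1)
    return (p-t)@R
E
python3 - <<'E'
from h import *
s=load("pics/scene0.npz");d=load("pics/side0.npz")
def crop(c,x,y,w,h,f): return cv2.resize(c["color"][y:y+h,x:x+w,::-1],None,fx=f,fy=f,interpolation=cv2.INTER_CUBIC)
cv2.imwrite("pics/c1.png",np.hstack([crop(s,160,140,80,80,5),crop(d,205,170,80,80,5)]))
cv2.imwrite("pics/c2.png",np.hstack([crop(s,320,240,130,120,3),crop(d,300,255,130,120,3)]))
for n,c in(("s",s),("d",d)):
    P=cloud(c)
    for uv in ([(201,171),(228,202),(347,279),(391,325)] if n=="s" else [(236,193),(328,281),(357,325)]): print(n,uv,P[uv[1],uv[0]].round(3), ray(c,uv,.034).round(3))
E
```

```text
s (201, 171) [0.456 0.297 0.036] [0.457 0.3   0.034]
s (228, 202) [0.448 0.154 0.023] [0.442 0.144 0.034]
s (347, 279) [ 0.482 -0.254  0.068] [ 0.504 -0.237  0.034]
s (391, 325) [ 0.467 -0.392  0.069] [ 0.489 -0.381  0.034]
d (236, 193) [0.461 0.309 0.035] [0.462 0.312 0.034]
d (328, 281) [ 0.481 -0.256  0.068] [ 0.506 -0.212  0.034]
d (357, 325) [ 0.466 -0.397  0.068] [ 0.49  -0.361  0.034]
```

View pics/c1.png

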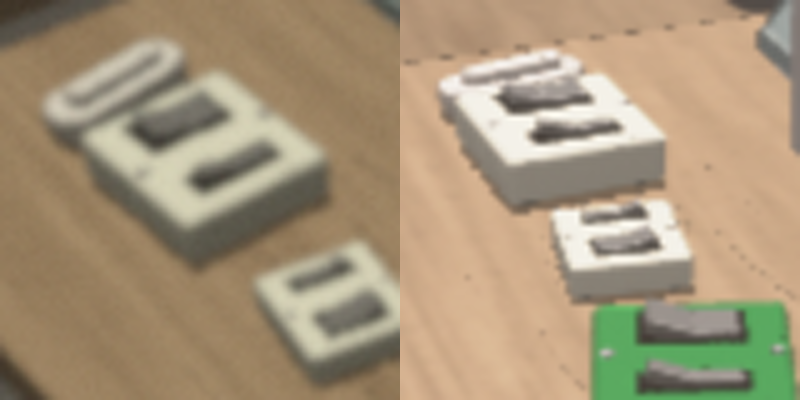

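View pics/c2.png

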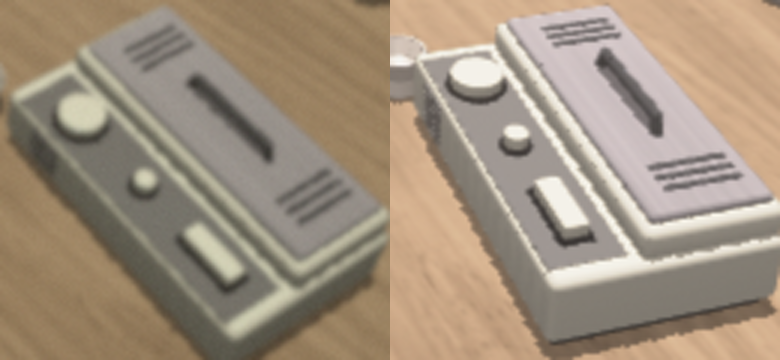

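```bash
python3 - <<'E'
from h import *
for n in("scene","side"):
    c=load(f"pics/{n}0.npz"); P=cloud(c)
    # key tops
    m=((P[...,2]>.0625)&(P[...,2]<.074)&(P[...,0]>.43)&(P[...,0]<.505)&(P[...,1]<-.2)&(P[...,1]>-.46)).astype(np.uint8)
    k,l,st,ce=cv2.connectedComponentsWithStats(m)
    for i in range(1,k):
        if st[i,4]>15: print(n,"key",st[i,4],ce[i].round(1),P[l==i].mean(0).round(4),ray(c,ce[i],.067).round(4))
    # block top: white, z about .034
    rgb=c["color"].astype(int)
    m=((P[...,2]>.028)&(P[...,0]>.36)&(P[...,0]<.56)&(P[...,1]>.2)&(P[...,1]<.40)&(P[...,2]<.06)).astype(np.uint8)
    k,l,st,ce=cv2.connectedComponentsWithStats(m)
    for i in range(1,k):
        if st[i,4]>50:
            print(n,"blk",st[i],P[l==i].mean(0).round(4),cv2.minAreaRect(P[l==i][:,:2].astype(np.float32)))
    # z map of the block by y
    m=(P[...,2]>.0375)&(P[...,2]<.06)&(P[...,0]>.38)&(P[...,0]<.53)&(P[...,1]>.24)&(P[...,1]<.36)
    q=P[m]; print(n,"hi",len(q)); print(q[np.argsort(-q[:,2])][:12].round(3).tolist())
s=load("pics/scene0.npz")
for uv in [(177,168),(203,154.4),(225.6,172),(199,187)]: print(ray(s,uv,.034).round(4))
E
```

```text
scene key 175 [346.7 278. ] [ 0.4835 -0.2511  0.0674] [ 0.4837 -0.2509  0.067 ]
scene key 46 [367.6 300.2] [ 0.4761 -0.3201  0.0666] [ 0.4759 -0.3202  0.067 ]
scene key 198 [406.5 319.8] [ 0.5003 -0.4035  0.0691] [ 0.5018 -0.4032  0.067 ]
scene key 173 [390.5 324.4] [ 0.4679 -0.39    0.0675] [ 0.4682 -0.39    0.067 ]
scene blk [176 155  49  32 847] [0.4568 0.3052 0.0345] ((0.4598613381385803, 0.309293270111084), (0.10068254917860031, 0.11612489819526672), 3.4788572788238525)
scene hi 126
[[0.437, 0.33, 0.046], [0.44, 0.328, 0.046], [0.443, 0.339, 0.046], [0.441, 0.341, 0.045], [0.443, 0.276, 0.045], [0.441, 0.278, 0.045], [0.439, 0.343, 0.045], [0.441, 0.272, 0.045], [0.448, 0.278, 0.045], [0.441, 0.337, 0.044], [0.45, 0.272, 0.044], [0.439, 0.322, 0.044]]
side key 170 [328.3 279.6] [ 0.4846 -0.2507  0.0672] [ 0.4847 -0.2506  0.067 ]
side key 48 [341.8 299.9] [ 0.4776 -0.3202  0.0666] [ 0.4773 -0.3207  0.067 ]
side key 209 [377.3 323.4] [ 0.501  -0.4059  0.0689] [ 0.5024 -0.4046  0.067 ]
side key 180 [356.6 322.9] [ 0.4691 -0.3898  0.0669] [ 0.469  -0.3901  0.067 ]
side blk [216 185  42  20 541] [0.4577 0.3011 0.036 ] ((0.45895496010780334, 0.32526153326034546), (0.09797266870737076, 0.14544756710529327), 3.924865961074829)
side hi 126
[[0.437, 0.335, 0.049], [0.439, 0.328, 0.048], [0.443, 0.321, 0.047], [0.441, 0.273, 0.047], [0.443, 0.331, 0.046], [0.445, 0.33, 0.046], [0.444, 0.282, 0.046], [0.441, 0.284, 0.046], [0.447, 0.282, 0.045], [0.439, 0.277, 0.045], [0.442, 0.351, 0.045], [0.438, 0.327, 0.045]]
[0.4104 0.3538 0.034 ]
[0.5044 0.3628 0.034 ]
[0.5094 0.2526 0.034 ]
[0.4145 0.2436 0.034 ]
```

The row runs large key (0.484, -0.251), small key (0.477, -0.320), bar key (0.4685, -0.390), with yaw about -0.11. The block is centred near (0.460, 0.303) with yaw about 0.06, so the rocker press point is about (0.444, 0.327).

Request:
play_rows([
  [[1,0.04,-0.035,0,0.05],[1,0.08,-0.07,0,0.1],[1,0.115,-0.105,-0.01,0.15],[1,0.15,-0.14,-0.02,0.2],[1,0.185,-0.17,-0.04,0.25],[1,0.22,-0.205,-0.06,0.3],[1,0.25,-0.235,-0.08,0.35],[1,0.265,-0.245,-0.1,0.363]],
], force=20)

```text
t: 0.95
tool_pos: [0.446, 0.325, 0.1322]
orientation: [-0.094, 3.139, -0.001]
force: [-0.4, 0.4, 0.2]
opening: 0.0337
```

Request:
play_rows([
  [[1,0,0,0,0],[1,0,0,0,0],[1,0,0,0,0]],
])

```text
t: 1.25
tool_pos: [0.4436, 0.3287, 0.1336]
orientation: [-0.095, 3.139, 0.001]
force: [-0.9, -0.6, 1.4]
opening: 0.0094
```

```bash
python3 - <<'E'
from h import *
from plant import sensors, read_camera, robot
for n in("scene","side","wrist"):
    c=read_camera(n); np.savez(f"pics/{n}1.npz",**c)
    im=c["color"][:,:,::-1]
    if n=="scene": a=cv2.resize(im[100:220,130:250],None,fx=3.3,fy=3.3)
    if n=="side": b=cv2.resize(im[130:250,180:300],None,fx=3.3,fy=3.3)
    if n=="wrist": cv2.imwrite("pics/w1.png",im)
cv2.imwrite("pics/c3.png",np.hstack([a,b]))
s=sensors.read_state();print(s)
E
```

```text
{'t': 1.4, 'q': array([ 5.45153397e-01,  6.92948420e-02,  1.73695347e+00,  1.39220858e-04,
        1.33346131e+00, -1.08752674e+00]), 'dq': array([-1.27869591e-03,  2.03439034e-03,  3.36408645e-03,  6.38420959e-04,
       -4.05507900e-05, -2.15050364e-03]), 'joint_torque': array([-2.58420696e-01, -5.01585102e+01, -4.66621757e+01,  1.15364054e-02,
        7.90078263e-02,  1.45546623e-02]), 'tool_pos': array([0.44370241, 0.32902342, 0.13385889]), 'orientation': array([-9.70915035e-02,  3.13851785e+00,  1.63911191e-03]), 'force': array([ 0.5582465 , -0.41735213, -0.32460056]), 'wrist_torque': array([ 0.03941813,  0.0122257 , -0.00962806]), 'opening': 0.0010132935807684856}
```

View pics/c3.png

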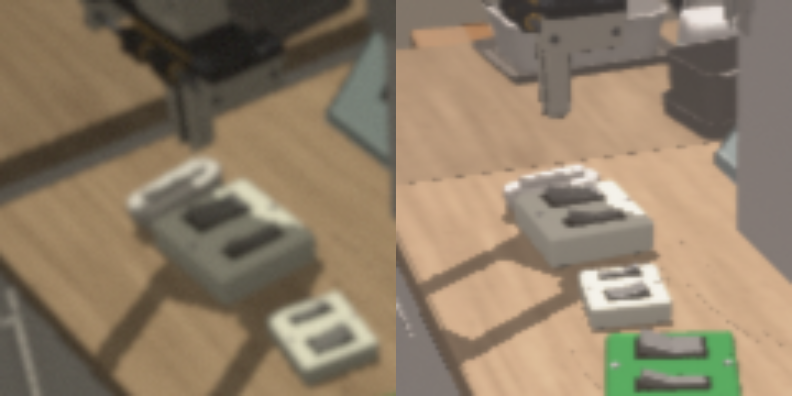

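View pics/w1.png

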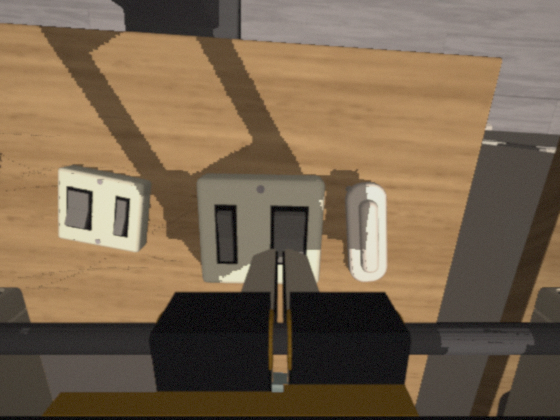

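The wrist view shows the wide rocker spanning about (272–308, 206–256), with the fingers a little to its left. I'll measure the rocker from this view too.

```bash
python3 - <<'E'
from h import *
c=load("pics/wrist1.npz")
for uv in [(200,178),(323,178),(204,283)]: print("blk",ray(c,uv,.034).round(4))
g=cv2.cvtColor(c["color"],cv2.COLOR_RGB2GRAY)
cv2.imwrite("pics/w1c.png",cv2.resize(c["color"][165:295,185:400,::-1],None,fx=3.6,fy=3.6,interpolation=cv2.INTER_CUBIC))
for uv in [(272,206),(308,206),(308,254)]: print("rk",ray(c,uv,.036).round(4))
print("expected tip px", proj(c,[[.4437,.329,.120],[.4442,.3274,.043]]))
E
```

```text
blk [0.4134 0.2607 0.034 ]
blk [0.4071 0.3631 0.034 ]
blk [0.5123 0.2628 0.034 ]
rk [0.4334 0.322  0.036 ]
rk [0.4316 0.3525 0.036 ]
rk [0.4761 0.3565 0.036 ]
expected tip px [[279.4764245  261.89483391]
 [277.5899403  220.9795353 ]]
```

View pics/w1c.png

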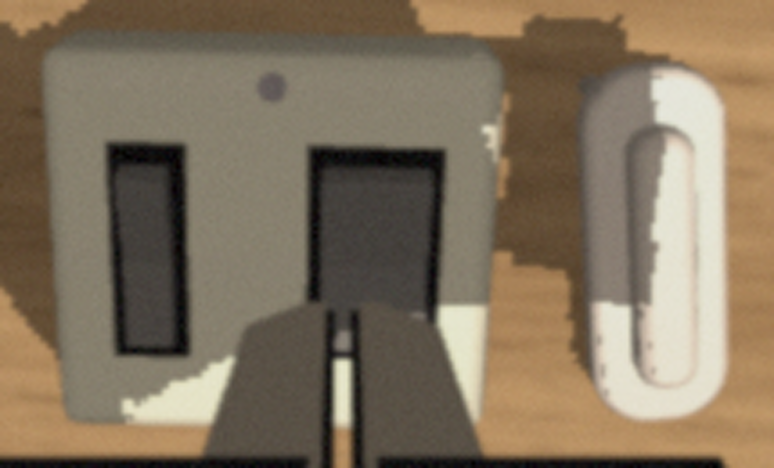

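```bash
python3 - <<'E'
from h import *
s=load("pics/scene0.npz");d=load("pics/side0.npz");w=load("pics/wrist1.npz")
for n,c,roi in(("s",s,(170,150,62,45)),("d",d,(212,180,50,35)),("w",w,(205,200,107,70))):
    g=cv2.cvtColor(c["color"],cv2.COLOR_RGB2GRAY); x,y,W,H=roi
    m=np.zeros_like(g); m[y:y+H,x:x+W]=(g[y:y+H,x:x+W]<(95 if n!="w" else 75))
    k,l,st,ce=cv2.connectedComponentsWithStats(m)
    for i in range(1,k):
        if st[i,4]>20: print(n,st[i],ce[i].round(1),ray(c,ce[i],.039).round(4))
# reference: predicted corners in each image for two hypotheses
def corners(cx,cy,a):
    R=np.array([[np.cos(a),-np.sin(a)],[np.sin(a),np.cos(a)]])
    return [list(R@np.array(v)+[cx,cy])+[.034] for v in [(-.05,.055),(.05,.055),(.05,-.055),(-.05,-.055)]]
for h in [(.4597,.3032,.06),(.461,.310,.06)]:
    for n,c in(("s",s),("d",d),("w",w)): print(h,n,proj(c,corners(*h)).round(0).tolist())
P=cloud(w)
m=(P[...,2]>.029)&(P[...,2]<.06)&(P[...,0]>.38)&(P[...,0]<.53)&(P[...,1]>.23)&(P[...,1]<.372)
v,u=np.nonzero(m);print("wrist depth", P[m].min(0),P[m].max(0),u.min(),u.max())
for row in (190,230): print([(int(x),P[row,x].round(3).tolist()) for x in (190,196,200,210,300,318,322,326,330)])
q0=np.array(w["rvec"]);R,_=cv2.Rodrigues(q0);print("cam pos",-R.T@w["tvec"].ravel(), "zaxis",R[2])
E
```

```text
s [187 165  11   5  29] [191.4 166.6] [0.4434 0.3283 0.039 ]
s [199 172  12   6  25] [203.5 174.6] [0.4505 0.2759 0.039 ]
s [179 174  47  20 258] [205.4 183.4] [0.4338 0.2405 0.039 ]
w [ 215  205   23   59 1249] [226.  233.7] [0.4599 0.2836 0.039 ]
w [ 270  206   39   64 1815] [288.1 230.5] [0.4537 0.337  0.039 ]
(0.4597, 0.3032, 0.06) s [[176.0, 168.0], [204.0, 154.0], [227.0, 172.0], [198.0, 187.0]]
(0.4597, 0.3032, 0.06) d [[215.0, 190.0], [245.0, 185.0], [259.0, 198.0], [227.0, 204.0]]
(0.4597, 0.3032, 0.06) w [[314.0, 177.0], [310.0, 283.0], [192.0, 283.0], [181.0, 177.0]]
(0.461, 0.31, 0.06) s [[175.0, 167.0], [203.0, 153.0], [226.0, 170.0], [197.0, 185.0]]
(0.461, 0.31, 0.06) d [[214.0, 189.0], [245.0, 184.0], [258.0, 197.0], [226.0, 203.0]]
(0.461, 0.31, 0.06) w [[321.0, 179.0], [317.0, 285.0], [199.0, 285.0], [190.0, 179.0]]
wrist depth [0.40961413 0.25609393 0.02905186] [0.51217975 0.36887353 0.04645593] 196 324
[(190, [0.433, 0.242, -0.001]), (196, [0.432, 0.248, -0.0]), (200, [0.424, 0.261, 0.035]), (210, [0.423, 0.269, 0.034]), (300, [0.418, 0.345, 0.035]), (318, [0.417, 0.36, 0.035]), (322, [0.417, 0.363, 0.034]), (326, [0.425, 0.372, 0.001]), (330, [0.424, 0.376, 0.0])]
[(190, [0.473, 0.241, 0.001]), (196, [0.473, 0.247, 0.0]), (200, [0.46, 0.26, 0.034]), (210, [0.459, 0.269, 0.034]), (300, [0.452, 0.347, 0.041]), (318, [0.454, 0.364, 0.033]), (322, [0.466, 0.373, -0.001]), (326, [0.465, 0.377, 0.001]), (330, [0.465, 0.381, 0.001])]
cam pos [0.36105651 0.32406428 0.28641125] zaxis [ 0.29662181  0.01824755 -0.95482068]
```

```bash
python3 - <<'E'
from h import *
s=load("pics/scene1.npz");d=load("pics/side1.npz");w=load("pics/wrist1.npz")
a=.0615
tip=np.array([.4437,.329,.1199]); ex=np.array([np.cos(a),np.sin(a),0]); ey=np.array([-np.sin(a),np.cos(a),0])
pts=[tip+i*.0075*ex+j*.0175*ey for i in(-1,1) for j in(-1,1)]+[tip]
ims=[]
for c,o in((s,(170,125)),(d,(205,145))):
    p=proj(c,pts); im=cv2.resize(c["color"][o[1]:o[1]+70,o[0]:o[0]+65,::-1],None,fx=6,fy=6,interpolation=cv2.INTER_CUBIC)
    def dr(p,col):
        for q in p: cv2.circle(im,tuple(int(v) for v in ((q-o+.5)*6)),2,col,-1)
    dr(p,(0,0,255))
    for h,col in(((.4597,.3032,.06),(0,255,0)),((.461,.3125,.06),(255,0,0))):
        cc=np.cos(h[2]);ss=np.sin(h[2])
        dr(proj(c,[[h[0]+cc*x-ss*y,h[1]+ss*x+cc*y,.034] for x,y in[(-.05,.055),(.05,.055),(.05,-.055),(-.05,-.055)]]),col)
    ims.append(im)
cv2.imwrite("pics/c4.png",np.hstack(ims))
E
```

```text
(no output)
```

View pics/c4.png

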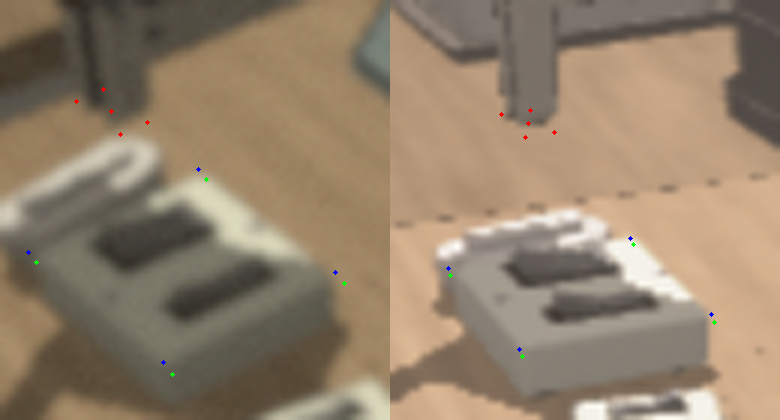

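The fixed cameras and the wrist camera disagree by about 8 mm in y. I'll hover low over the rocker, where parallax drops out, and look again.

Request:
play_rows([
  [[1,0,0.004,-0.02,0],[1,0,0.004,-0.04,0],[1,0,0.004,-0.055,0],[1,0,0.004,-0.062,0],[1,0,0.004,-0.062,0],[1,0,0.004,-0.062,0]],
])

```text
t: 2.0
tool_pos: [0.4442, 0.3321, 0.0713]
orientation: [-0.095, 3.139, 0.001]
force: [0.2, 0.0, -0.1]
opening: 0.0007
```

```bash
cat > look.py <<'E'
import sys
from h import *
from plant import sensors, read_camera, robot
k=sys.argv[1]; a=[int(x) for x in sys.argv[2:]]  # scene crop x y, side crop x y, size 65x70
ims=[]
for n,o in(("scene",a[0:2]),("side",a[2:4])):
    c=read_camera(n); np.savez(f"pics/{n}{k}.npz",**c)
    ims.append(cv2.resize(c["color"][o[1]:o[1]+70,o[0]:o[0]+65,::-1],None,fx=6,fy=6,interpolation=cv2.INTER_CUBIC))
cv2.imwrite(f"pics/f{k}.png",np.hstack(ims))
c=read_camera("wrist"); np.savez(f"pics/wrist{k}.npz",**c)
cv2.imwrite(f"pics/w{k}.png",cv2.resize(c["color"][120:320,150:420,::-1],None,fx=2.9,fy=2.9,interpolation=cv2.INTER_CUBIC))
s=sensors.read_state(); print(s["t"],s["tool_pos"],s["force"],s["opening"])
E
python3 look.py 2 170 125 205 145
```

```text
2.15 [0.4446167  0.33213284 0.07177301] [-0.18143689  0.06556777 -0.16624662] 0.0005779029015224558
```

View pics/f2.png

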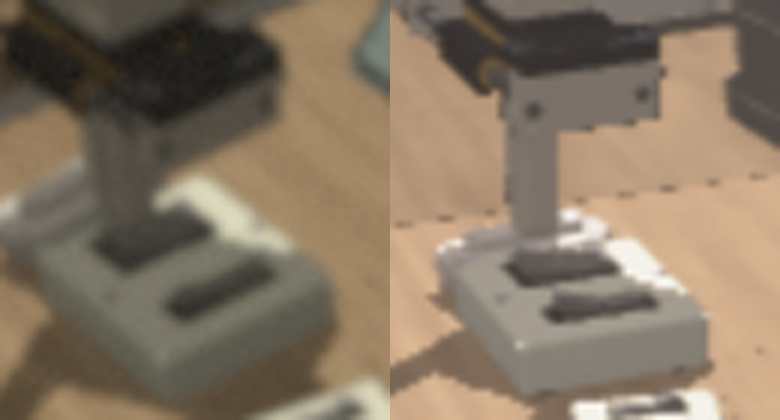

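View pics/w2.png

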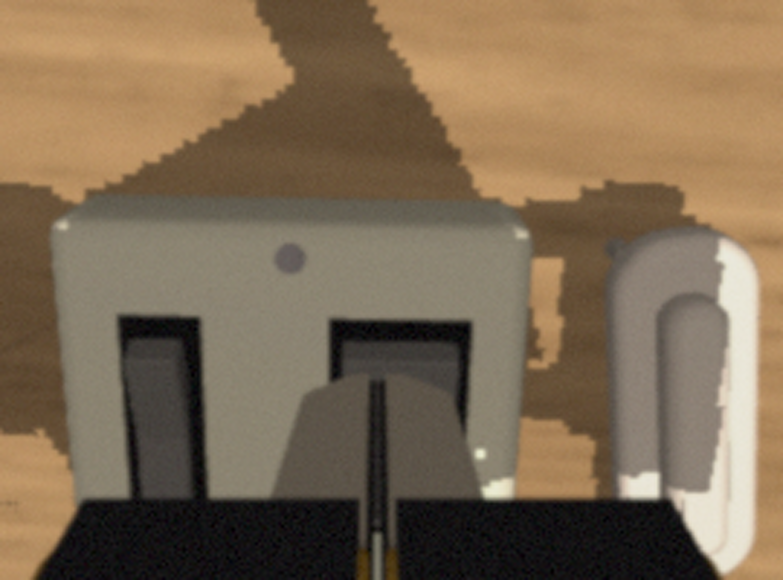

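The wrist view is sharp at close range: the rocker recess (330–472) is centred at column 401 and the fingers at 377. The rocker is therefore about 5 mm further in +y, so I'll shift and lower a little.

Request:
play_rows([
  [[1,0,0.004,-0.002,0],[1,0,0.004,-0.006,0],[1,0,0.004,-0.008,0],[1,0,0.004,-0.008,0]],
])

```text
t: 2.55
tool_pos: [0.4435, 0.3355, 0.062]
orientation: [0.095, -3.139, 0.001]
force: [0.2, -0.3, 0.3]
opening: 0.0004
```

```bash
python3 look.py 3 170 125 205 145
```

```text
2.7 [0.44385639 0.33563527 0.06254485] [ 0.23711805 -0.13108017  0.56864705] 0.00050968468339784
```

View pics/w3.png

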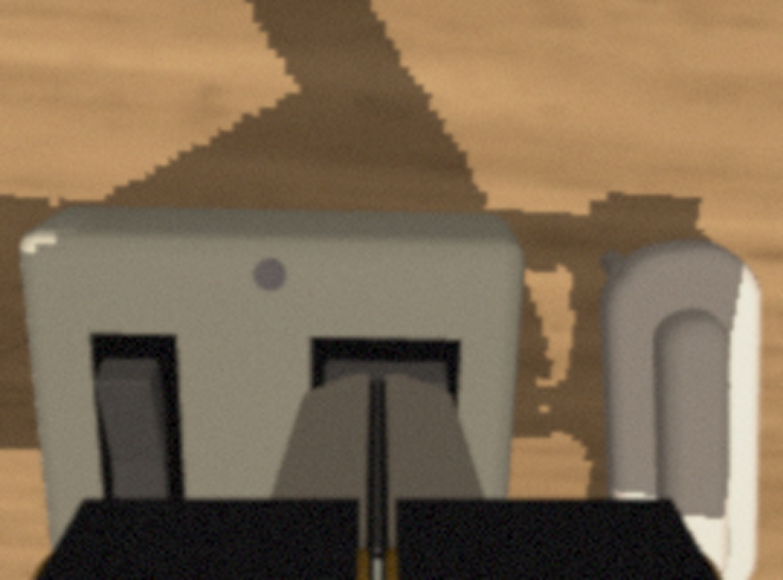

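View pics/f3.png

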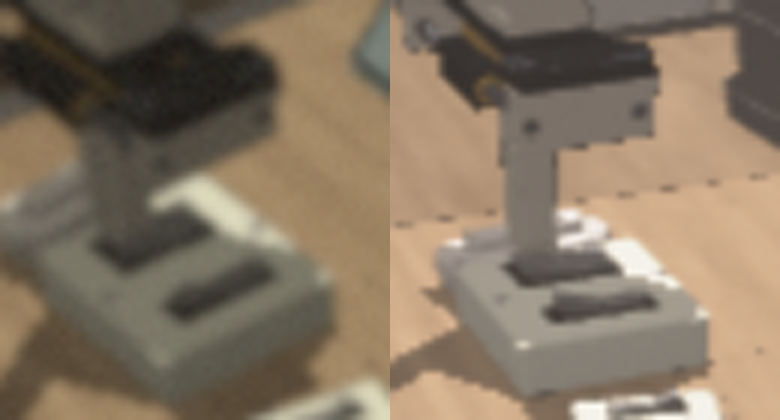

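```bash
python3 - <<'E'
from h import *
for n in("scene","side"):
    a=cloud(load(f"pics/{n}0.npz"))
    for k,z1 in (("1",.20),("3",.13)):
        c=load(f"pics/{n}{k}.npz"); P=cloud(c)
        m=(np.linalg.norm(P-a,axis=-1)>.012)&(P[...,2]<.15)&(P[...,2]>.03)&(abs(P[...,0]-.444)<.05)&(abs(P[...,1]-.33)<.06)
        q=P[m]; 
        if len(q)==0: continue
        print(n,k,len(q),"zmin",np.sort(q[:,2])[:8].round(4))
        lo=q[q[:,2]<q[:,2].min()+.02]; print("  lo x",lo[:,0].min().round(4),lo[:,0].max().round(4),"y",lo[:,1].min().round(4),lo[:,1].max().round(4), np.median(lo,0).round(4))
E
```

```text
scene 1 108 zmin [0.032  0.0322 0.0346 0.0373 0.0382 0.0394 0.1192 0.1209]
  lo x 0.4162 0.4903 y 0.2807 0.3584 [0.4594 0.3136 0.036 ]
scene 3 266 zmin [0.0334 0.0345 0.0349 0.0382 0.0382 0.0463 0.0507 0.0519]
  lo x 0.4146 0.4888 y 0.3035 0.355 [0.4349 0.3333 0.0382]
side 1 80 zmin [0.0331 0.0332 0.0385 0.0389 0.1212 0.1218 0.1219 0.1232]
  lo x 0.4147 0.4772 y 0.2771 0.3573 [0.4466 0.3186 0.0358]
side 3 198 zmin [0.0355 0.0373 0.042  0.0508 0.0517 0.0528 0.0529 0.0537]
  lo x 0.4223 0.4727 y 0.2835 0.3388 [0.4412 0.3285 0.0528]
```

```bash
python3 - <<'E'
from h import *
for n in("scene","side"):
    a=cloud(load(f"pics/{n}0.npz")); c=load(f"pics/{n}3.npz"); P=cloud(c)
    m=(np.linalg.norm(P-a,axis=-1)>.012)&(P[...,2]<.10)&(P[...,2]>.049)&(abs(P[...,0]-.444)<.03)&(abs(P[...,1]-.33)<.04)
    q=P[m]
    for lo,hi in((.05,.06),(.06,.07),(.07,.08),(.08,.09)):
        z=q[(q[:,2]>=lo)&(q[:,2]<hi)]; print(n,lo,len(z),"x",z[:,0].min().round(3),z[:,0].max().round(3),"y",np.percentile(z[:,1],[0,25,50,75,100]).round(3))
    # raised rocker/ block points in pose 0: profile across y at x in .436-.452, and block right side edge
    m=(a[...,0]>.436)&(a[...,0]<.455)&(a[...,1]>.235)&(a[...,1]<.38)&(a[...,2]>.01)
    q=a[m]; q=q[np.argsort(q[:,1])]; print([(round(float(p[1]),3),round(float(p[2]),3)) for p in q])
w=cloud(load("pics/wrist1.npz"))
m=(w[...,0]>.438)&(w[...,0]<.445)&(w[...,1]>.235)&(w[...,1]<.39)&(w[...,2]>-.01)&(w[...,2]<.06)
q=w[m]; q=q[np.argsort(q[:,1])]; print([(round(float(p[1]),3),round(float(p[2]),3)) for p in q[::6]])
E
```

```text
scene 0.05 17 x 0.433 0.451 y [0.317 0.324 0.334 0.34  0.351]
scene 0.06 31 x 0.433 0.45 y [0.315 0.319 0.321 0.326 0.351]
scene 0.07 26 x 0.432 0.451 y [0.316 0.32  0.325 0.335 0.351]
scene 0.08 26 x 0.433 0.444 y [0.316 0.318 0.324 0.339 0.347]
[(0.25, 0.032), (0.252, 0.02), (0.253, 0.023), (0.253, 0.011), (0.254, 0.027), (0.254, 0.02), (0.254, 0.012), (0.254, 0.035), (0.255, 0.026), (0.255, 0.013), (0.255, 0.032), (0.255, 0.015), (0.256, 0.021), (0.256, 0.025), (0.256, 0.028), (0.256, 0.014), (0.256, 0.023), (0.256, 0.018), (0.256, 0.014), (0.256, 0.031), (0.256, 0.01), (0.256, 0.028), (0.256, 0.019), (0.257, 0.012), (0.257, 0.029), (0.257, 0.029), (0.257, 0.015), (0.257, 0.022), (0.258, 0.032), (0.258, 0.021), (0.258, 0.014), (0.258, 0.019), (0.258, 0.017), (0.258, 0.01), (0.258, 0.019), (0.258, 0.033), (0.259, 0.034), (0.259, 0.029), (0.259, 0.025), (0.26, 0.023), (0.26, 0.03), (0.26, 0.031), (0.26, 0.033), (0.26, 0.032), (0.26, 0.033), (0.262, 0.035), (0.262, 0.032), (0.262, 0.034), (0.262, 0.032), (0.263, 0.035), (0.264, 0.034), (0.264, 0.032), (0.265, 0.035), (0.265, 0.037), 
[... 7570 characters left out ...]
 (0.351, 0.036), (0.352, 0.035), (0.353, 0.035), (0.353, 0.035), (0.354, 0.035), (0.355, 0.035), (0.355, 0.034), (0.356, 0.034), (0.357, 0.034), (0.358, 0.034), (0.358, 0.034), (0.359, 0.035), (0.36, 0.034), (0.361, 0.034), (0.361, 0.034), (0.362, 0.034), (0.363, 0.034), (0.363, 0.034), (0.364, 0.033), (0.365, 0.032), (0.365, 0.032), (0.366, 0.03), (0.372, 0.002), (0.373, 0.0), (0.374, -0.0), (0.374, 0.001), (0.375, 0.0), (0.376, -0.001), (0.377, 0.001), (0.378, 0.001), (0.378, 0.0), (0.379, 0.001), (0.38, -0.001), (0.381, 0.0), (0.382, -0.001), (0.383, -0.0), (0.384, 0.0), (0.385, 0.001), (0.386, -0.0), (0.387, 0.0), (0.388, 0.0), (0.388, 0.002), (0.389, 0.0), (0.39, 0.019), (0.39, -0.001)]
```

All three depth clouds agree that the wide rocker spans y 0.323–0.350, so the tool is centred on it; my hand-picked corners were the error. Now the press, in stages.

Request:
play_rows([
  [[1,0,0,-0.002,0],[1,0,0,-0.004,0],[1,0,0,-0.006,0],[1,0,0,-0.008,0],[1,0,0,-0.009,0],[1,0,0,-0.009,0]],
])

```text
t: 3.3
tool_pos: [0.4438, 0.3357, 0.0534]
orientation: [0.095, -3.14, 0.0]
force: [-1.0, -0.4, 0.3]
opening: 0.0008
```

Request:
play_rows([
  [[1,0,0,-0.001,0],[1,0,0,-0.001,0],[1,0,0,-0.002,0],[1,0,0,-0.002,0]],
])

```text
t: 3.7
tool_pos: [0.4441, 0.3358, 0.0522]
orientation: [-0.095, 3.14, 0.0]
force: [-4.1, -1.5, 7.2]
opening: 0.0002
```

```bash
python3 look.py 4 170 125 205 145
```

```text
3.85 [0.44405111 0.33576217 0.05220951] [-3.97276725 -1.36417338  6.67554373] 0.0007194907387220232
```

View pics/w4.png

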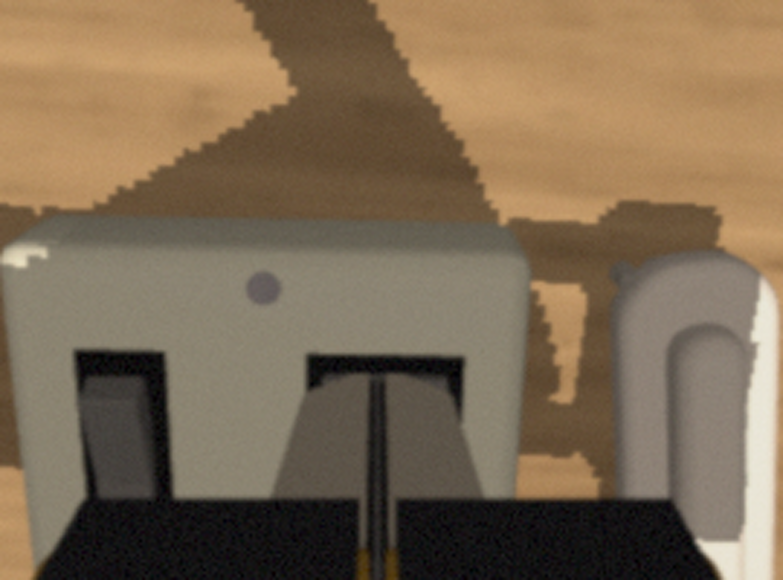

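Request:
play_rows([
  [[1,0,0,-0.001,0],[1,0,0,-0.001,0],[1,0,0,-0.002,0],[1,0,0,-0.002,0]],
])

```text
t: 4.25
tool_pos: [0.4442, 0.3358, 0.0519]
orientation: [-0.095, 3.14, -0.0]
force: [-11.9, -7.3, 23.0]
opening: 0.0003
```

Bottomed out: 23 N with almost no further travel. Lift clear and check.

Request:
play_rows([
  [[1,0,0,0.003,0],[1,0,0,0.01,0],[1,0,0,0.04,0],[1,-0.02,0,0.085,0],[1,-0.05,0,0.1,0],[1,-0.05,0,0.1,0]],
])

```text
t: 4.85
tool_pos: [0.3935, 0.3371, 0.1532]
orientation: [-0.096, 3.136, 0.005]
force: [0.7, -0.2, -0.3]
opening: 0.0004
```

```bash
python3 look.py 5 170 125 205 145; python3 - <<'E'
from h import *
for k in("1","5"):
    w=cloud(load(f"pics/wrist{k}.npz"))
    for nm,y0 in(("wide",.336),("narrow",.282)):
        print(k,nm,[(x,np.round(np.median(w[(abs(w[...,0]-x)<.002)&(abs(w[...,1]-y0)<.004)&(w[...,2]<.055)][:,2]),4)) for x in(.44,.446,.452,.458,.464,.47,.476,.480)])
    m=(w[...,2]>.031)&(w[...,2]<.04)&(w[...,0]>.38)&(w[...,0]<.45)&(w[...,1]>.23)&(w[...,1]<.37)
    print(k,np.percentile(w[m],[.5,99.5],axis=0).round(4).tolist())
E
```

```text
5.0 [0.39409257 0.33552645 0.14912608] [-0.06670614 -0.65663186 -0.41735415] 0.00017477192481144807
1 wide [(0.44, np.float64(0.0444)), (0.446, np.float64(0.043)), (0.452, np.float64(0.041)), (0.458, np.float64(0.0392)), (0.464, np.float64(0.0383)), (0.47, np.float64(0.0388)), (0.476, np.float64(0.0388)), (0.48, np.float64(0.0392))]
1 narrow [(0.44, np.float64(0.0422)), (0.446, np.float64(0.044)), (0.452, np.float64(0.0421)), (0.458, np.float64(0.0401)), (0.464, np.float64(0.0385)), (0.47, np.float64(0.0384)), (0.476, np.float64(0.0386)), (0.48, np.float64(0.0386))]
1 [[0.4108, 0.2583, 0.0312], [0.4497, 0.365, 0.039]]
5 wide [(0.44, np.float64(nan)), (0.446, np.float64(nan)), (0.452, np.float64(nan)), (0.458, np.float64(nan)), (0.464, np.float64(nan)), (0.47, np.float64(nan)), (0.476, np.float64(nan)), (0.48, np.float64(nan))]
5 narrow [(0.44, np.float64(0.0415)), (0.446, np.float64(0.044)), (0.452, np.float64(0.0419)), (0.458, np.float64(0.0401)), (0.464, np.float64(0.0382)), (0.47, np.float64(0.0387)), (0.476, np.float64(0.0382)), (0.48, np.float64(0.0378))]
5 [[0.4106, 0.2581, 0.0311], [0.4497, 0.3649, 0.0385]]
  return _methods._mean(a, axis=axis, dtype=dtype,
  ret = ret.dtype.type(ret / rcount)
```

View pics/w5.png

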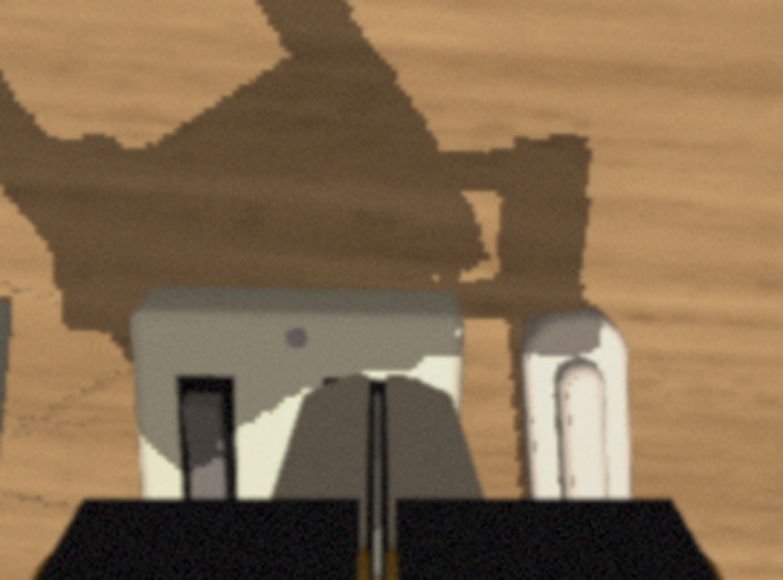

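View pics/f5.png

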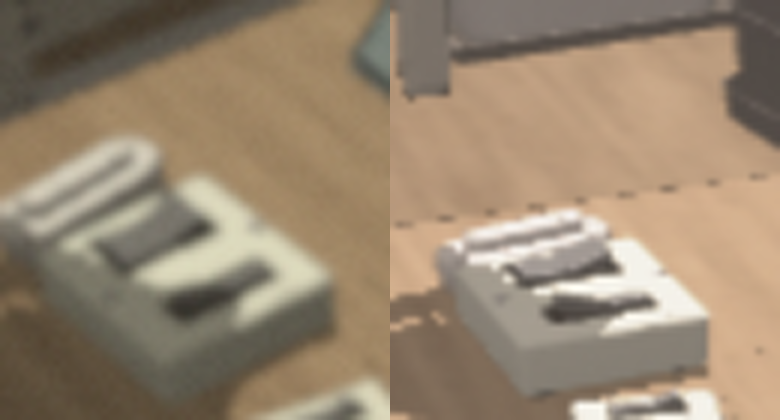

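The wide rocker's far end is now up, and the block did not move (edges within 0.3 mm). I'll check the numbers and work out the next move.

```bash
python3 - <<'E'
from h import *
for n in("scene","side"):
  for k in "05":
    w=cloud(load(f"pics/{n}{k}.npz"))
    print(n,k,[(x,np.round(np.median(w[(abs(w[...,0]-x)<.005)&(abs(w[...,1]-.336)<.009)&(w[...,2]<.055)][:,2]),4)) for x in(.443,.453,.463,.473,.48)])
E
```

```text
scene 0 [(0.443, np.float64(0.0435)), (0.453, np.float64(0.04)), (0.463, np.float64(0.0381)), (0.473, np.float64(0.0373)), (0.48, np.float64(0.0375))]
scene 5 [(0.443, np.float64(0.0373)), (0.453, np.float64(0.0379)), (0.463, np.float64(0.0391)), (0.473, np.float64(0.0422)), (0.48, np.float64(0.043))]
side 0 [(0.443, np.float64(0.0425)), (0.453, np.float64(0.0415)), (0.463, np.float64(0.0399)), (0.473, np.float64(0.0394)), (0.48, np.float64(0.0396))]
side 5 [(0.443, np.float64(0.0397)), (0.453, np.float64(0.0389)), (0.463, np.float64(0.0413)), (0.473, np.float64(0.0435)), (0.48, np.float64(0.0446))]
```

Request:
play_rows([
  [[1,0,-0.03,0.01,0],[1,0,-0.075,0.02,-0.02],[1,0,-0.12,0.02,-0.04],[1,0,-0.165,0.02,-0.06],[1,0,-0.21,0.02,-0.08],[1,0,-0.255,0.02,-0.1],[1,0,-0.3,0.02,-0.12],[1,0,-0.345,0.02,-0.14]],
])

```text
t: 5.8
tool_pos: [0.3934, -0.0115, 0.1685]
orientation: [-0.127, -3.137, 0.0]
force: [1.1, -0.0, -0.9]
opening: 0.0007
```

Request:
play_rows([
  [[1,0.01,-0.045,0,-0.01],[1,0.02,-0.09,0,-0.02],[1,0.03,-0.135,0,-0.031],[1,0.04,-0.18,0,-0.031],[1,0.05,-0.225,0,-0.031],[1,0.06,-0.27,0,-0.031],[1,0.06,-0.315,0,-0.031],[1,0.06,-0.36,0,-0.031]],
])

```text
t: 6.6
tool_pos: [0.4531, -0.3716, 0.1674]
orientation: [-0.175, -3.135, -0.003]
force: [0.6, -0.1, 0.9]
opening: 0.0005
```

Request:
play_rows([
  [[1,0.005,-0.012,0,0],[1,0.01,-0.021,0,0],[1,0.0145,-0.021,-0.02,0],[1,0.0145,-0.021,-0.04,0],[1,0.0145,-0.021,-0.04,0],[1,0.0145,-0.021,-0.04,0]],
])

```text
t: 7.2
tool_pos: [0.4681, -0.3895, 0.1287]
orientation: [-0.173, -3.135, -0.003]
force: [0.4, 0.2, 1.4]
opening: 0.0007
```

```bash
python3 look.py 6 355 285 330 270; python3 - <<'E'
from h import *
w=cloud(load("pics/wrist6.npz"))
m=((w[...,2]>.063)&(w[...,2]<.072)&(w[...,0]<.5)&(w[...,0]>.43)&(w[...,1]<-.2)).astype(np.uint8)
k,l,st,ce=cv2.connectedComponentsWithStats(m)
for i in range(1,k):
    if st[i,4]>30: q=w[l==i]; print(st[i],q.mean(0).round(4),cv2.minAreaRect(q[:,:2].astype(np.float32)))
E
```

```text
7.35 [ 0.46906146 -0.39064631  0.13099988] [-0.28518865  0.12474284  0.07089654] 0.0006053049832280796
[ 442  210   51   43 1663] [ 0.4839 -0.25    0.067 ] ((0.48380109667778015, -0.24875889718532562), (0.03238515928387642, 0.03634100779891014), 0.042686812579631805)
[ 254  222   60   21 1222] [ 0.4692 -0.3876  0.0671] ((0.4698001444339752, -0.38764044642448425), (0.04516258463263512, 0.01612960174679756), 83.86360168457031)
[365 222  22  21 343] [ 0.477  -0.3188  0.0669] ((0.47772395610809326, -0.31834113597869873), (0.01537987869232893, 0.014969089068472385), 39.66370391845703)
[223 267  28  11 211] [ 0.4972 -0.4276  0.0684] ((0.49753570556640625, -0.4278765618801117), (0.02128448337316513, 0.0045809559524059296), 88.75426483154297)
```

View pics/w6.png

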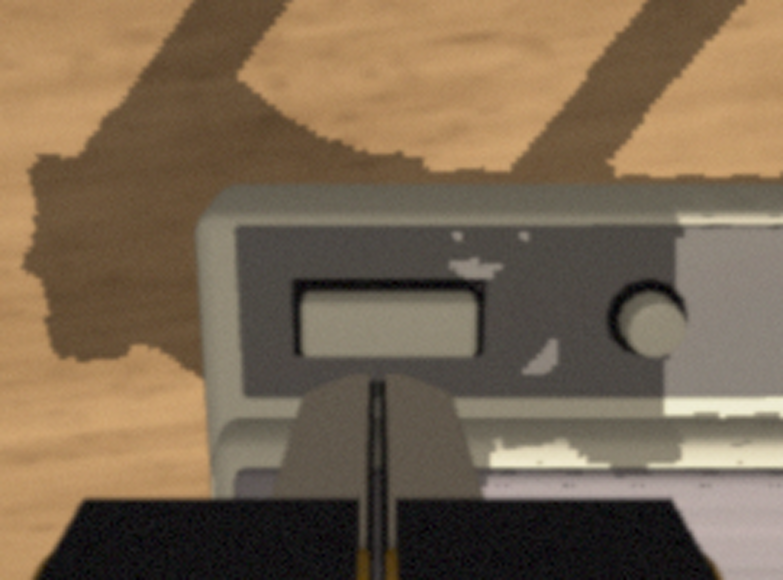

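The wrist view shows the bar key at (300–478, 290–357) in the crop, aligned with the jaws. Its depth centroid is (0.4692, -0.388), so I'll shift +2 mm in y and descend.

Request:
play_rows([
  [[1,0.001,0.002,-0.02,0],[1,0.001,0.002,-0.035,0],[1,0.001,0.002,-0.044,0],[1,0.001,0.002,-0.048,0],[1,0.001,0.002,-0.051,0],[1,0.001,0.002,-0.053,0],[1,0.001,0.002,-0.054,0],[1,0.001,0.002,-0.054,0]],
])

```text
t: 8.15
tool_pos: [0.4696, -0.3885, 0.076]
orientation: [0.174, 3.136, -0.001]
force: [-0.7, 0.1, 1.1]
opening: 0.0007
```

Request:
play_rows([
  [[1,0,0,-0.001,0],[1,0,0,-0.001,0],[1,0,0,-0.002,0],[1,0,0,-0.002,0]],
])

```text
t: 8.55
tool_pos: [0.4697, -0.3886, 0.0752]
orientation: [0.174, 3.136, -0.001]
force: [-5.0, 4.9, 12.6]
opening: 0.0004
```

Request:
play_rows([
  [[1,0,0,-0.001,0],[1,0,0,-0.001,0],[1,0,0,-0.002,0],[1,0,0,-0.002,0]],
])

```text
t: 8.95
tool_pos: [0.4698, -0.3887, 0.075]
orientation: [0.174, 3.136, -0.002]
force: [-10.4, 9.9, 26.6]
opening: 0.0003
```

Bottomed at 27 N. Lift, move over the large key, and check.

Request:
play_rows([
  [[1,0,0,0.005,0],[1,0,0,0.03,0],[1,0,0.02,0.06,0],[1,0.005,0.06,0.065,0],[1,0.01,0.105,0.065,0],[1,0.0145,0.138,0.065,0],[1,0.0145,0.138,0.06,0],[1,0.0145,0.138,0.06,0]],
])

```text
t: 9.75
tool_pos: [0.4839, -0.2498, 0.131]
orientation: [-0.171, -3.137, 0.001]
force: [0.4, -0.1, -0.2]
opening: 0.0002
```

```bash
python3 look.py 7 340 270 315 265; python3 - <<'E'
from h import *
w=cloud(load("pics/wrist7.npz"))
for lo,hi in((.058,.0635),(.064,.072)):
  m=((w[...,2]>lo)&(w[...,2]<hi)&(w[...,0]<.5)&(w[...,0]>.43)&(w[...,1]<-.2)).astype(np.uint8)
  k,l,st,ce=cv2.connectedComponentsWithStats(m)
  for i in range(1,k):
    if st[i,4]>30: q=w[l==i]; print(st[i],np.median(q,0).round(4),cv2.minAreaRect(q[:,:2].astype(np.float32)))
E
```

```text
9.9 [ 0.48381392 -0.25138748  0.13158504] [-0.25445163  0.62096804  0.69226317] 0.00026710959474132365
[257 205  53  38 288] [ 0.4715 -0.2482  0.0589] ((0.47879326343536377, -0.24941205978393555), (0.026275280863046646, 0.040650997310876846), 6.470541000366211)
[  71  217   70   26 1584] [ 0.469  -0.386   0.0611] ((0.46995019912719727, -0.38724660873413086), (0.05186982452869415, 0.02129185199737549), 83.65653228759766)
[181 217  28  25 190] [ 0.4731 -0.3128  0.0588] ((0.4761030375957489, -0.3165871798992157), (0.020689014345407486, 0.016965698450803757), 51.36974334716797)
[ 54 265  56   4 156] [ 0.4976 -0.4131  0.0608] ((0.4975338876247406, -0.4138585925102234), (0.046676717698574066, 0.0021643731743097305), 85.77619934082031)
[ 260  211   47   40 1500] [ 0.4835 -0.2483  0.0674] ((0.48333626985549927, -0.24844124913215637), (0.03534296527504921, 0.031138595193624496), 82.39085388183594)
[182 223  21  21 325] [ 0.4772 -0.3174  0.0672] ((0.47768568992614746, -0.3177584707736969), (0.015079385600984097, 0.014821948483586311), 69.03816986083984)
[ 45 268  62  11 350] [ 0.4981 -0.4176  0.0686] ((0.49763548374176025, -0.4134575128555298), (0.04721808806061745, 0.00468450365588069), 89.75321960449219)
```

View pics/w7.png

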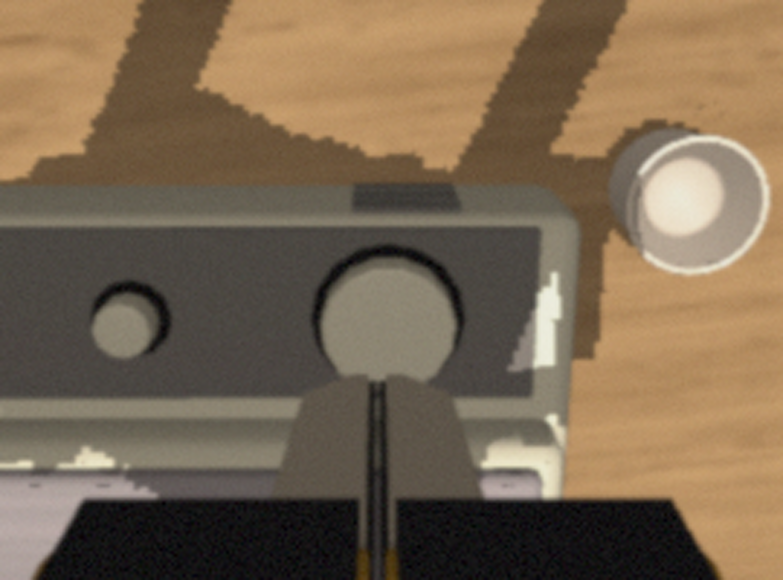

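View pics/f7.png

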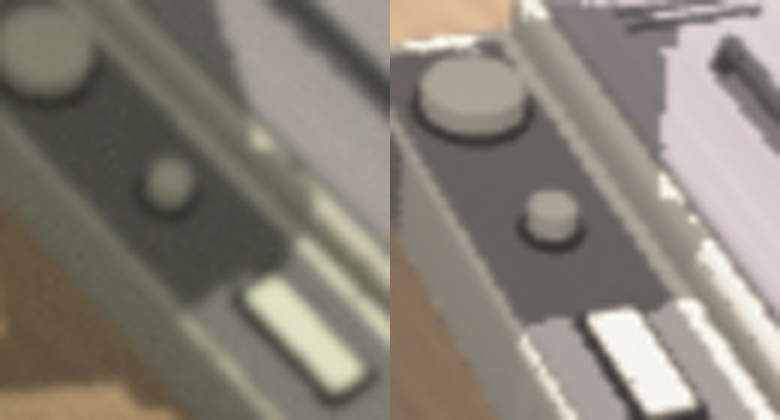

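The bar key top is now at 0.061, so it is fully in; the small key is still out at 0.067. Next, the large round key.

Request:
play_rows([
  [[1,0,0.0015,-0.02,0],[1,0,0.0015,-0.035,0],[1,0,0.0015,-0.045,0],[1,0,0.0015,-0.05,0],[1,0,0.0015,-0.053,0],[1,0,0.0015,-0.055,0],[1,0,0.0015,-0.057,0],[1,0,0.0015,-0.057,0]],
])

```text
t: 10.7
tool_pos: [0.4842, -0.2491, 0.0754]
orientation: [0.174, 3.136, -0.001]
force: [-3.7, 0.3, 4.8]
opening: 0.0005
```

Request:
play_rows([
  [[1,0,0,-0.001,0],[1,0,0,-0.002,0],[1,0,0,-0.003,0],[1,0,0,-0.003,0],[1,0,0,-0.003,0]],
])

```text
t: 11.2
tool_pos: [0.4844, -0.2492, 0.075]
orientation: [0.173, 3.136, -0.002]
force: [-13.3, 6.9, 27.7]
opening: 0.0006
```

Bottomed at 28 N. Release straight up and back off.

Request:
play_rows([
  [[1,0,0,0.004,0],[1,0,0,0.01,0],[1,0,0,0.03,0],[1,0,0,0.07,0],[1,-0.02,0,0.1,0],[1,-0.06,0,0.12,0],[1,-0.08,0,0.12,0],[1,-0.08,0,0.12,0]],
])

```text
t: 12.0
tool_pos: [0.4031, -0.2493, 0.1929]
orientation: [0.176, 3.134, -0.003]
force: [0.1, 0.0, -0.9]
opening: 0.0002
```

```bash
python3 look.py 8 340 270 315 265; python3 - <<'E'
from h import *
for n in("scene","side"):
    w=cloud(load(f"pics/{n}8.npz"))
    for nm,x,y,r in(("large",.4836,-.2488,.010),("small",.477,-.318,.005),("bar",.4692,-.388,.007)):
        m=(abs(w[...,0]-x)<r)&(abs(w[...,1]-y)<r)&(w[...,2]<.09); print(n,nm,m.sum(),np.median(w[m][:,2]).round(4))
    print("wide rocker",[(x,np.round(np.median(w[(abs(w[...,0]-x)<.005)&(abs(w[...,1]-.336)<.009)&(w[...,2]<.055)][:,2]),4)) for x in(.443,.453,.463,.473,.48)])
    im=load(f"pics/{n}8.npz")["color"]; cv2.imwrite(f"pics/full_{n}8.png",im[:,:,::-1])
E
```

```text
12.15 [ 0.40444568 -0.24877663  0.19154992] [ 0.07290121 -0.46054093 -0.17136268] 0.0003979861685694671
scene large 68 0.0677
scene small 21 0.0677
scene bar 48 0.0613
wide rocker [(0.443, np.float64(0.037)), (0.453, np.float64(0.0375)), (0.463, np.float64(0.0391)), (0.473, np.float64(0.0422)), (0.48, np.float64(0.0439))]
side large 58 0.068
side small 24 0.0675
side bar 44 0.0615
wide rocker [(0.443, np.float64(0.0382)), (0.453, np.float64(0.0398)), (0.463, np.float64(0.0401)), (0.473, np.float64(0.0442)), (0.48, np.float64(0.0451))]
```

View pics/full_side8.png

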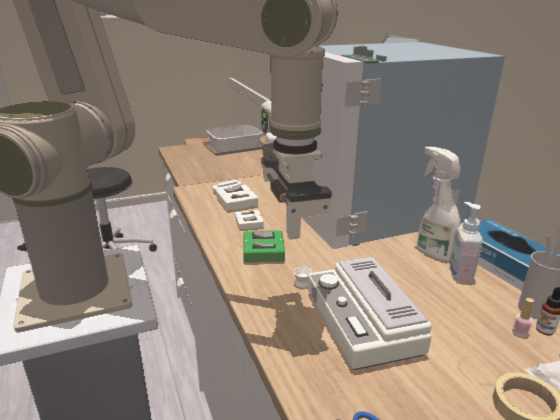

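The picture shows the gripper clear of everything, the cup still at (302,278), and the block and brush in place at (236,193).

```bash
python3 -c "
from plant import robot
print(robot.close_job())"
```

```text
the job is handed in; nothing more can be done
None
```

The cleaner cycle was started as asked, and the job was handed in at about 12 s of the 51 s allowed. With the fingers closed I pressed, in this order:
1. **Wide rocker:** its raised end went fully down, bottoming at 23 N on the larger white switch block.
2. **Bar key:** it went fully in, at 27 N.
3. **Large round key:** it went fully down, at 28 N, and I then released it.

The last depth checks, from both fixed cameras, gave:

| Item | Height above worktop | State |
|---|---|---|
| Wide rocker, pressed end | about 38 mm | down, far end up |
| Bar key | about 61 mm | in, stayed in |
| Large round key | about 68 mm | sprung back up |
| Small round key | about 67.5 mm | still out |

- **Narrow rocker:** the wrist camera showed its profile unchanged after the wide rocker was pressed.
- **Bystanders:** the switch block's measured edges moved by less than 0.3 mm. The cup and brush look undisturbed in the last picture, which I judged by eye only.
- **Robot:** it stood clear of everything at hand-in.

**One disagreement:** block corners I first picked by hand in the scene image were about 8 mm off in y from the wrist camera. The depth clouds of all three cameras agreed with the wrist camera, so I used those positions before pressing.

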